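# Set two register stops and hold the palm bar

### The job

Check the register action of the walnut button board gripped in the vise: push the square stop fully down, then the large round stop fully down (both stay down by themselves), and then press the long palm bar all the way down and finish while still holding it down. Leave the small round stop and the cross-shaped stop up, and leave the loose parts around the vise where they are.

Things in the scene. Friction and masses are not known exactly. Their poses are not given: they have to be found in the camera images.
- vise: Cast iron machine vise fixed to the counter, 290 x 174 x 66 mm, clamping along its x; origin on the counter under the middle of the gap between the jaws (jaw tops 66 mm above the counter). Its screw and cross handle reach to 203 mm on its -x side, the side nearer the robot. Turned by up to 0.45 rad.
- button_board: Walnut board lying level in the vise jaws, 116 (its x) x 236 (its y) x 18 mm, does not move; origin at the centre of its underside, top face 18 mm above the origin, 73 mm above the counter. It carries a row of four pearl stops along its y, 52 mm apart centre to centre, 28 mm to the +x side of its middle, in any order, and one long bar 30 mm to the -x side. All of them move straight down.
- square_stop_top (a point): Square pearl stop: cap 24 x 24 x 6 mm on a brass stem. Its underside is 8 mm and its top 14 mm above the board when up; pushed fully down the cap sits on the board, top 6 mm above it. Site at the centre of the top face, moving with it.
- large_round_stop_top (a point): Large round pearl stop: cap 26 mm across, 6 mm thick, on a brass stem. Its underside is 8 mm and its top 14 mm above the board when up; pushed fully down the cap sits on the board, top 6 mm above it. Site at the centre of the top face, moving with it.
- small_round_stop_top (a point): Small round pearl stop: cap 14 mm across, 6 mm thick, on a brass stem; to be left up. Its underside is 8 mm and its top 14 mm above the board when up; pushed fully down the cap sits on the board, top 6 mm above it. Site at the centre of the top face, moving with it.
- cross_stop_top (a point): Cross-shaped (plus sign) pearl stop: two arms 28 x 8 mm, 6 mm thick, on a brass stem; to be left up. Its underside is 8 mm and its top 14 mm above the board when up; pushed fully down the cap sits on the board, top 6 mm above it. Site at the centre of the top face, moving with it.
- palm_bar_top (a point): Long steel palm bar along the board's y, 110 x 18 x 8 mm, on two brass stems; its middle lies up to 30 mm to either side of the board's middle. Top 16 mm above the board when up, 8 mm when fully down. It may be pressed anywhere along its length. Site at the centre of the top face, moving with it.
- square_stop (a joint): Downward travel of this stop in m: 0 up, 0.008 fully down; starts within 0 to 0.0015. About 3 N moves it; it has no spring and stays where it is pushed.
- large_round_stop (a joint): Downward travel of this stop in m: 0 up, 0.008 fully down; starts within 0 to 0.0015. About 3 N moves it; it has no spring and stays where it is pushed.
- small_round_stop (a joint): Downward travel of this stop in m: 0 up, 0.008 fully down; starts within 0 to 0.0015. About 3 N moves it; it has no spring and stays where it is pushed.
- cross_stop (a joint): Downward travel of this stop in m: 0 up, 0.008 fully down; starts within 0 to 0.0015. About 3 N moves it; it has no spring and stays where it is pushed.
- palm_bar (a joint): Downward travel of the palm bar in m: 0 up, 0.008 fully down. A spring returns it: 1.6 N to start, 4 N fully down.
- key_cap: Loose mother-of-pearl key cap, 20 mm disc with a short brass stem, 12 mm high, on the counter near the vise; origin under its centre. Leave alone.
- rod_guide_1: Loose brass rod guide: foot 50 x 22 x 6 mm with an upright lug, 36 mm high, near the board's +y end; origin under its centre. Leave alone.
- rod_guide_2: Second loose brass rod guide, same shape, near the board's -y end. Leave alone.
- amber_jar: Squat amber glass jar with a brass lid, 68 mm wide, 65 mm high, near the vise; origin under its centre. Leave alone.
- screwdriver: Loose screwdriver lying along its x, 170 mm long. Leave alone.
- brush: Loose brush lying along its x, 160 mm long. Leave alone.
- reed_block: Loose wooden reed block, 120 x 28 x 23 mm; origin under its centre. Leave alone.

How it is judged:
By the outcome, as a careful person would: the job done as asked, in the order asked, and still so for the second after the job is handed in, while the arm keeps its last pose, push and grip.
It also fails if it takes over 38 s, if anything falls off the work surface, if the arm or the gripper's body presses on something with over 40 N, if the wrist force passes 120 N, or if a joint passes its speed limit or range.

### The arm

A 6-joint arm with a two-finger parallel gripper is mounted at the origin on the work surface. World frame = base frame: x ahead of the robot, y to its left, z up, the work surface at z = 0. Lengths are in m, angles in degrees, forces in N, time in s.
With the tool pointing down it reaches from about 0.4 to 0.825 m from the base axis. Payload 7 kg.
Tool frame: the origin (TCP) lies midway between the tips of the shut fingers; the grasp point (between the pads) lies 19 mm behind it; z points along the fingers, y is the direction in which the jaws open and shut (so a half turn about z gives the same grasp; the last joint's range is limited). The gripper opens to 88 mm and grips with 3 to 60 N. Pads are 19 mm wide; open, the fingers measure 130 mm over their backs; the gripper's body (78 mm by 193 mm) begins 47 mm behind the grasp point.
Start: joints at [-48.123, 20.546, 0.682, 0, -70.136, -16.507], TCP at [0.289, -0.61, 0.227] pointing down, gripper open.
Joint ranges: [-176.03, 176.03], [-82.01, 121.73], [-58.28, 71.71], [-173.87, 95.51], [-174.79, -0.11], [-173.66, 173.66]. Speed limits (degrees/s): [136.94, 136.94, 172.46, 180, 180, 180].

### API

Orientations are given as a 3x3 rotation matrix whose columns are the frame's x, y, z axes.
In Python, from rig import robot gives the robot as it stands. Calls block until the motion is done:
- robot.goto(position, orientation): joint-space move of the TCP to a pose.
- robot.servo_line(position, ori=None, speed=0.15): straight line of the TCP; ori=None keeps the orientation; speed is the mean speed in m/s.
- robot.movej(angles): joint-space move.
- robot.move_gripper(opening): opening from 0.0 (shut) to 1.0 (fully open); the grip force is fixed at half the most; returns when the fingers have stopped.
- robot.dwell(seconds).
- robot.ik(position, orientation): joint angles nearest the present ones, or None.
- robot.grab_frame(name): name is "side" or "top" or "wrist"; returns (picture, depth): 400x640x3 uint8, red, green, blue; 400x640 float32, m along the optical axis (not along the pixel's ray), 0 where there is no reading.
- robot.camera_info(name): a dict with "vfov" (degrees; the focal length in pixels is half the picture's height over the tangent of half this angle, whatever the lens; pixels are square), "cx", "cy" (the principal point, pixels), "view" (4x4, takes a point from world to camera coordinates); the wrist camera has in their place "T_tool_cam" (4x4, takes a point from camera to tool coordinates, whose origin is the TCP and whose axes are the flange's). Camera axes: x right, y down, z forward; pixel columns grow to the right and rows downward; lengths in m; the calibration is good to about 2 mm. A picture is of the moment at which its call begins: read the wrist's pose just before it. camera_info takes no time and is no camera call.
A pose or a line that the arm cannot do raises robot.Unreachable and nothing moves.
- robot.job_done(): hands the job in, once; it reports no verdict.
Readings, each from a call of its own:
- robot.read_t(): time.
- robot.read_qpos(): joint angles.
- robot.read_qvel(): joint speeds.
- robot.read_effort(): joint torques, N m.
- robot.read_position(): TCP position.
- robot.read_tcp_rot(): TCP orientation.
- robot.read_force(): force on the tool from outside, world axes, zero at the start.
- robot.read_ft_torque(): the same for the moment, N m.
- robot.read_grip_width(): opening from 0.0 (shut) to 1.0 (fully open).
Only numpy, scipy, OpenCV 4.12 (cv2) and the standard library are available. Lean on these libraries where they do the work, as an engineer would, in place of code of your own. Each camera call takes 0.05 s, during which the arm holds its last target.

## Working session

There is one attempt and no reset: what is moved stays moved. The work goes in short steps, each a Python script; the robot and the scene stay as the last script left them, time stands still between calls to the robot, and variables do not carry over. Pictures are saved under pics/ and viewed, and the job is handed in when it is done.

```bash
mkdir -p pics; ls; python3 - <<'E'
from rig import robot
import cv2,numpy as np
for n in ["top","side","wrist"]:
    im,d=robot.grab_frame(n); cv2.imwrite(f"pics/{n}0.png",im[:,:,::-1]); np.savez(f"{n}0.npz",im=im,d=d)
    print(n,robot.camera_info(n),(d>0).mean())
print(robot.read_t(),robot.read_position(),robot.read_tcp_rot(),robot.read_force())
E
```

```text
pics
top {'vfov': 46.01651419738174, 'cx': 312.71810676307365, 'cy': 205.03899368274054, 'view': array([[ 1.03063152e-03, -9.99994203e-01,  3.24536816e-03,
         4.38361287e-02],
       [-9.75132801e-01, -1.72423369e-03, -2.21614638e-01,
         5.69905177e-01],
       [ 2.21618949e-01, -2.93626191e-03, -9.75128925e-01,
         1.29268204e+00],
       [ 0.00000000e+00,  0.00000000e+00,  0.00000000e+00,
         1.00000000e+00]])} 0.99609765625
side {'vfov': 42.97214621560319, 'cx': 319.3260249387788, 'cy': 198.1872545332446, 'view': array([[-0.88852819, -0.45874667,  0.00831597,  0.51902179],
       [-0.28393943,  0.5355332 , -0.79535061,  0.17993078],
       [ 0.36041097, -0.70905267, -0.60609261,  1.06785205],
       [ 0.        ,  0.        ,  0.        ,  1.        ]])} 0.99600390625
wrist {'vfov': 61.59327529795147, 'cx': 318.5423902518129, 'cy': 201.7120472207849, 'T_tool_cam': array([[ 7.13906987e-04, -9.69924653e-01, -2.43404309e-01,
         6.56951500e-02],
       [ 9.99999045e-01,  9.80416741e-04, -9.73787453e-04,
        -5.35966627e-04],
       [ 1.18313812e-03, -2.43403382e-01,  9.69924427e-01,
        -1.57872941e-01],
       [ 0.00000000e+00,  0.00000000e+00,  0.00000000e+00,
         1.00000000e+00]])} 0.987015625
0.15 [ 0.28902353 -0.6095859   0.22582918] [[-9.03597368e-01 -4.28382195e-01 -7.01034336e-04]
 [-4.28382738e-01  9.03596707e-01  1.10456685e-03]
 [ 1.60275545e-04  1.29839471e-03 -9.99999144e-01]] [-0.47709681 -0.05073928 -0.11504456]
```

View pics/top0.png

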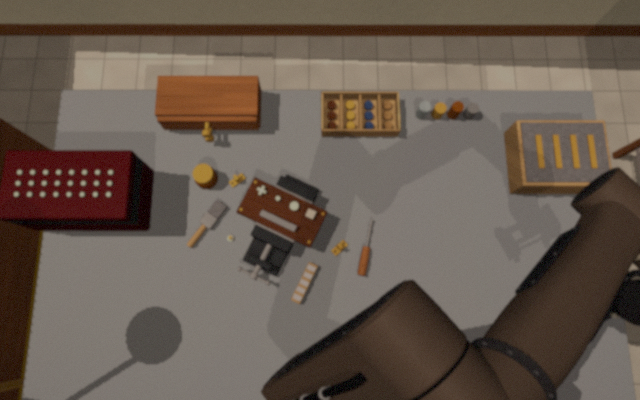

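View pics/side0.png

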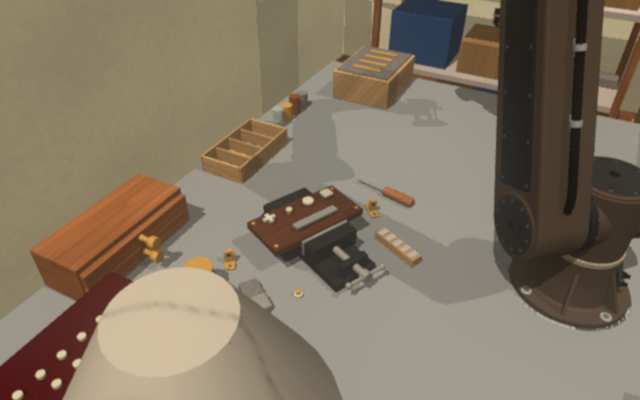

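The top view shows the row from left to right: cross (262,190), small round (278,199), large round (294,206), square (310,214). The bar is at (279,219). Next I'll convert these to world points and go in with the wrist camera.

```bash
cat > h.py <<'E'
from rig import robot
import cv2,numpy as np
def ray(n,uv,z,T=None):
    c=robot.camera_info(n); f=200/np.tan(np.radians(c["vfov"]/2))
    W=np.linalg.inv(c["view"]) if T is None else T@c["T_tool_cam"]
    d=W[:3,:3]@np.array([(uv[0]-c["cx"])/f,(uv[1]-c["cy"])/f,1]); o=W[:3,3]
    return o+d*(z-o[2])/d[2]
def tool():
    T=np.eye(4);T[:3,:3]=robot.read_tcp_rot();T[:3,3]=robot.read_position();return T
E
python3 - <<'E'
from h import *
for k,uv in dict(cross=(262,190),small=(278,199),large=(294,206),sq=(310,214),bar=(279,219)).items(): print(k,ray("top",uv,.087))
c=ray("top",(286,203),.087)
yb=ray("top",(262,190),.087)-ray("top",(310,214),.087); a=np.arctan2(yb[1],yb[0])-np.pi/2
print(np.degrees(a))
# candidates: tool x axis along angle th
for th in np.arange(0,360,30)+np.degrees(a):
    t=np.radians(th); x=np.array([np.cos(t),np.sin(t),0]); z=np.array([0,0,-1.]); R=np.c_[x,np.cross(z,x),z]
    p=c+np.array([0,0,.15])-0.0*x
    q=robot.ik([p[0],p[1],.24],R); print(th,None if q is None else np.round(q))
E
```

```text
cross [0.60827925 0.18927137 0.087     ]
small [0.58198565 0.14323127 0.087     ]
large [0.56170648 0.09763703 0.087     ]
sq [0.53868074 0.0523327  0.087     ]
bar [0.52418453 0.13941793 0.087     ]
-26.941766153420506
-26.941766153420506 [ 31.  11. -10.   0. -68.  32.]
3.058233846579494 [ 31.  11. -10.   0. -68.  62.]
33.0582338465795 [ 31.  11. -10.   0. -68.  92.]
63.0582338465795 [ 31.  11. -10.   0. -68. 122.]
93.0582338465795 [ 31.  11. -10.   0. -68. 152.]
123.0582338465795 None
153.0582338465795 [  31.   11.  -10.    0.  -68. -148.]
183.0582338465795 [  31.   11.  -10.    0.  -68. -118.]
213.0582338465795 [ 31.  11. -10.   0. -68. -88.]
243.0582338465795 [ 31.  11. -10.   0. -68. -58.]
273.05823384657947 [ 31.  11. -10.   0. -68. -28.]
303.05823384657947 [ 31.  11. -10.   0. -68.   2.]
```

```bash
cat >> h.py <<'E'
def Rt(deg):
    t=np.radians(deg); x=np.array([np.cos(t),np.sin(t),0]); z=np.array([0,0,-1.]); return np.c_[x,np.cross(z,x),z]
E
python3 - <<'E'
from h import *
R=Rt(-27); p=np.array([.556,.13,.22])-.05*R[:,0]
robot.goto(p,R); robot.move_gripper(0.0)
T=tool(); im,d=robot.grab_frame("wrist"); np.savez("w1.npz",im=im,d=d,T=T); cv2.imwrite("pics/w1.png",im[:,:,::-1])
print(robot.read_t(),T,robot.read_force())
E
```

```text
4.425 [[ 8.91005125e-01 -4.53993246e-01 -2.36094891e-05  5.11438576e-01]
 [-4.53993246e-01 -8.91005125e-01  4.38522548e-06  1.52700862e-01]
 [-2.30270385e-05  6.81129023e-06 -1.00000000e+00  2.19989730e-01]
 [ 0.00000000e+00  0.00000000e+00  0.00000000e+00  1.00000000e+00]] [-0.14538356  0.04196419  0.16279414]
```

View pics/w1.png

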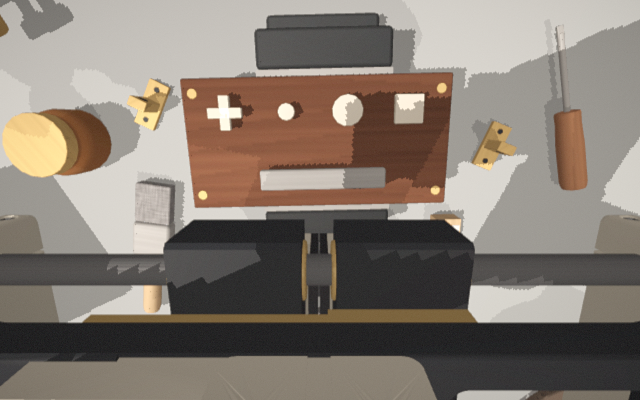

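Wrist view: cross (224,112), small round (286,111), large round (347,109), square (409,108), bar centre (322,178). The shut fingers are at the bottom centre. I'll localise the caps with masks and depth, and check the fingers' lower outline.

```bash
python3 - <<'E'
from h import *
D=np.load("w1.npz"); im,d,T=D["im"],D["d"],D["T"]
c=robot.camera_info("wrist"); f=200/np.tan(np.radians(c["vfov"]/2))
hsv=cv2.cvtColor(im,cv2.COLOR_RGB2HSV)
def mask(x0,x1,y0,y1):
    m=((hsv[...,1]<75)&(hsv[...,2]>90)).astype(np.uint8); k=np.zeros_like(m);k[y0:y1,x0:x1]=1; return m*k
P=[]
for n,b,z in [("cross",(203,248,88,135),.087),("small",(270,302,95,125),.087),("large",(325,370,88,132),.087),("sq",(388,432,88,130),.087),("bar",(250,395,160,195),.089)]:
    m=mask(*b); cs,_=cv2.findContours(m,0,2); k=max(cs,key=cv2.contourArea); (x,y),wh,an=cv2.minAreaRect(k)
    M=cv2.moments(k); u=(M["m10"]/M["m00"],M["m01"]/M["m00"])
    w=ray("wrist",(x,y),z,T); P.append(w)
    dd=np.median(d[m>0]); pc=np.array([(x-c["cx"])/f*dd,(y-c["cy"])/f*dd,dd,1]); wd=T@c["T_tool_cam"]@pc
    print(n,(round(x),round(y)),np.round(wh,1),np.round(u),w.round(4),wd[:3].round(4))
P=np.array(P); v=P[0]-P[3]; print("yaw",np.degrees(np.arctan2(v[1],v[0]))-90, np.linalg.norm(np.diff(P[:4],axis=0),axis=1))
# points of gripper in tool frame
v,u=np.mgrid[0:400,0:640]; pc=np.stack([(u-c["cx"])/f*d,(v-c["cy"])/f*d,d,np.ones_like(d)],-1)@c["T_tool_cam"].T
ok=(d>0)&(pc[...,2]<.03)&(v>200)
q=pc[ok]
for z0 in np.arange(-.12,.02,.01):
    s=q[(q[:,2]>z0)&(q[:,2]<=z0+.01)]
    if len(s): print(round(z0,2),len(s),s.min(0)[:2].round(3),s.max(0)[:2].round(3))
E
```

```text
cross (224, 113) [32.7 29.7] [224. 113.] [0.6087 0.1908 0.087 ] [0.6088 0.1911 0.0861]
small (286, 111) [17.  16.3] [286. 111.] [0.5862 0.1443 0.087 ] [0.5863 0.1444 0.0855]
large (348, 110) [31. 31.] [347. 110.] [0.564  0.0976 0.087 ] [0.564  0.0975 0.0864]
sq (409, 108) [30. 30.] [409. 108.] [0.5418 0.0512 0.087 ] [0.5417 0.0509 0.0854]
bar (323, 178) [ 21.4 125.3] [322. 178.] [0.5216 0.1424 0.089 ] [0.5216 0.1424 0.0886]
yaw -25.606481263574437 [0.05174831 0.05167621 0.05138382]
-0.12 12487 [ 0.022 -0.051] [0.028 0.032]
-0.11 29839 [ 0.009 -0.062] [0.028 0.068]
-0.1 9149 [-0.001 -0.064] [0.039 0.068]
-0.09 31813 [-0.011 -0.081] [0.04  0.083]
-0.08 8673 [-0.02  -0.086] [0.04  0.088]
-0.07 2078 [-0.025 -0.088] [0.04  0.089]
-0.06 51 [-0.001 -0.003] [0.009 0.005]
-0.05 547 [-0.006 -0.003] [0.006 0.005]
-0.03 91 [ 0.01  -0.003] [0.011 0.004]
-0.02 215 [ 0.007 -0.005] [0.012 0.007]
-0.01 167 [ 0.009 -0.006] [0.012 0.007]
-0.0 2 [ 0.01  -0.003] [ 0.01  -0.001]
```

```bash
cat >> h.py <<'E'
R0=Rt(-25.6)
def press(xy,ztop,zend,fstop=18):
    robot.servo_line([xy[0],xy[1],ztop+.008],R0,speed=.12)
    b=robot.read_force()[2]; z=zend+.002
    robot.servo_line([xy[0],xy[1],z],R0,speed=.03)
    log=[]
    while True:
        f=robot.read_force()[2]-b; log.append((round(z,4),round(float(robot.read_position()[2]),4),round(float(f),1)))
        if abs(f)>fstop or z<zend-.006: break
        z-=.0007; robot.servo_line([xy[0],xy[1],z],R0,speed=.02)
    print(log,robot.read_t())
E
python3 - <<'E'
from h import *
robot.goto([.5418,.0512,.12],R0); print(robot.read_t())
press((.5418,.0512),.087,.079)
E
```

```text
5.0583
[(0.081, 0.0807, -0.1), (0.0803, 0.0802, 0.9), (0.0796, 0.0795, 2.0), (0.0789, 0.0793, 5.6), (0.0782, 0.0792, 13.1), (0.0775, 0.0791, 18.1)] 7.2833
```

```bash
python3 - <<'E'
from h import *
robot.servo_line([.5418,.0512,.115],R0,speed=.12)
robot.goto([.564,.0976,.115],R0)
press((.564,.0976),.087,.079)
robot.servo_line([.564,.0976,.16],R0,speed=.15)
p=np.array([.5216,.1424,.22])-.06*R0[:,0]
robot.goto(p,R0)
T=tool(); im,d=robot.grab_frame("wrist"); np.savez("w2.npz",im=im,d=d,T=T); cv2.imwrite("pics/w2.png",im[:,:,::-1])
print(robot.read_t())
c=robot.camera_info("wrist"); f=200/np.tan(np.radians(c["vfov"]/2))
v,u=np.mgrid[0:400,0:640]; pc=np.stack([(u-c["cx"])/f*d,(v-c["cy"])/f*d,d,np.ones_like(d)],-1)@(T@c["T_tool_cam"]).T
for n,q in dict(cross=(.6087,.1908),small=(.5862,.1443),large=(.564,.0976),sq=(.5418,.0512),bar=(.5216,.1424)).items():
    r=np.hypot(pc[...,0]-q[0],pc[...,1]-q[1]); ring=(r>.019)&(r<.023)
    print(n,np.median(pc[...,2][r<.004]).round(4),(r<.004).sum(),"board",np.median(pc[...,2][ring]).round(4))
E
```

```text
[(0.081, 0.0808, 0.2), (0.0803, 0.0802, 0.4), (0.0796, 0.0795, 0.0), (0.0789, 0.0793, 4.0), (0.0782, 0.0792, 10.8), (0.0775, 0.0792, 16.0), (0.0768, 0.0791, 21.5)] 10.5083
11.8667
cross 0.0864 86 board 0.0726
small 0.0856 84 board 0.0727
large 0.0787 79 board 0.0727
sq 0.0788 75 board 0.0728
bar 0.0887 76 board 0.2926
```

View pics/w2.png

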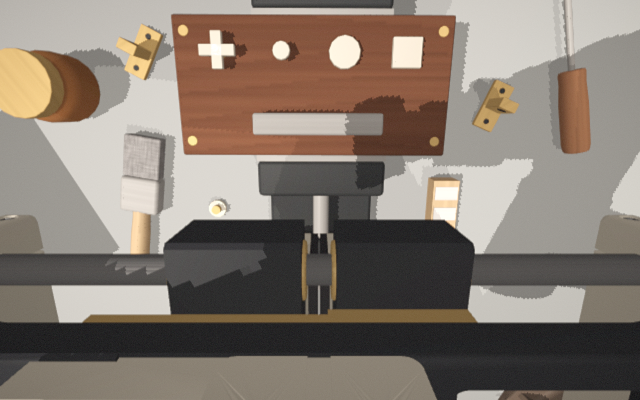

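The picture shows the large round at (345,51) and the square at (407,52), both seated: their tops are at 0.0787 m and 0.0788 m. The cross (216,49) and small round (281,50) are unchanged, and the bar is up at (318,124). Next is the bar.

```bash
python3 - <<'E'
from h import *
robot.goto([.5216,.1424,.13],R0)
press((.5216,.1424),.089,.081,fstop=20)
robot.dwell(.5)
print(robot.read_position(),robot.read_force(),robot.read_t())
for n in ["wrist","side"]:
    im,d=robot.grab_frame(n); cv2.imwrite(f"pics/{n}3.png",im[:,:,::-1])
E
```

```text
[(0.083, 0.0834, 2.6), (0.0823, 0.0825, 2.5), (0.0816, 0.0817, 3.0), (0.0809, 0.0813, 5.9), (0.0802, 0.0812, 12.4), (0.0795, 0.081, 16.9), (0.0788, 0.0809, 23.3)] 14.9167
[0.52196146 0.14247948 0.08093946] [-6.57436003  2.03014102 24.35216829] 15.4167
```

View pics/side3.png

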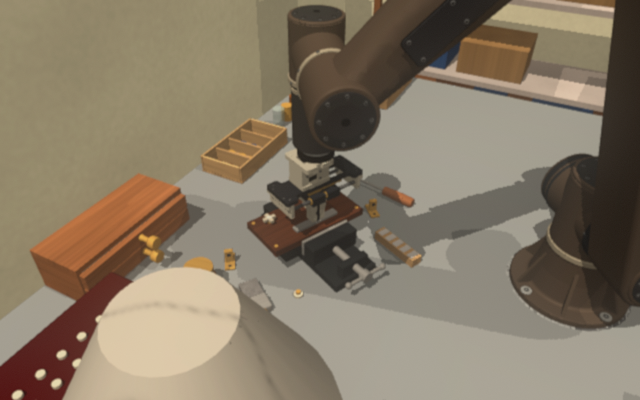

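View pics/wrist3.png

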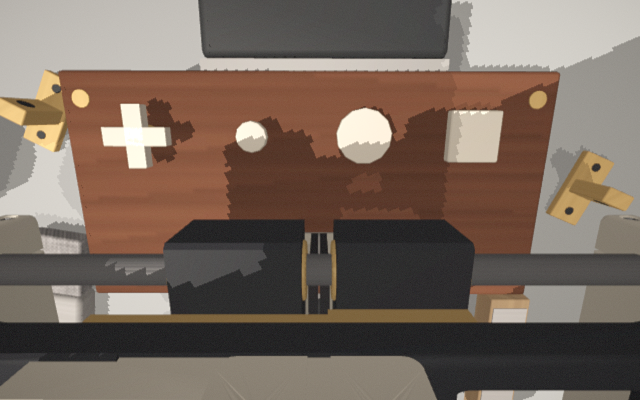

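The side view shows the fingers on the bar at about (318,215), with the loose parts where they were. In the wrist view the cross (136,136) and small round (251,136) are still up, and the large round (364,136) and square (473,136) are down. The bar is held against its stop at z = 0.081 m with 24 N.

```bash
python3 -c "
from h import *
robot.job_done(); print(robot.read_t(),robot.read_position(),robot.read_force())"
```

```text
the job is handed in; nothing more can be done
the job is handed in; nothing more can be done
```

I pressed the square stop fully down, then the large round stop, then the palm bar. I handed the job in at about 15.5 s, with the arm still holding the bar down.

- **Stops pushed down:** wrist depth put both cap tops at about 0.0788 m, against 0.079 m for fully down. The push force climbed sharply at the bottom of each press.
- **Palm bar:** it was held against its stop, with the fingertips at z = 0.081 m, the fully-down height. The upward force on the tool was about 24 N.
- **Stops left up:** after the two stop presses, the cross and small round tops measured 0.0864 m and 0.0856 m. The cross had not changed and the small round had changed by only 0.1 mm. I did not measure their height again after the bar press, but they still looked up in the last picture.
- **Loose parts:** none looked moved in the last pictures, though I judged that by eye rather than measuring it.

No check failed or disagreed. The handed-in state itself could not be read, because the robot takes no more calls after hand-in.

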